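# Stow the specimen containers in their trays

## Robot

A 6-joint arm with a two-finger parallel gripper is mounted at the origin on the work surface. World frame = base frame: x ahead of the robot, y to its left, z up, the work surface at z = 0. Lengths are in m, angles in rad, forces in N, time in s.
With the tool pointing down it reaches from about 0.3 to 0.875 m from the base axis. Payload 6.4 kg.
Tool frame: the origin (TCP) lies midway between the tips of the shut fingers; the grasp point (between the pads) lies 19 mm behind it; z points along the fingers, y is the line along which they close (so a half turn about z gives the same grasp; the last joint's range is limited). The gripper opens to 85 mm and grips with 20 to 120 N. Pads are 22 mm wide; open, the fingers measure 114 mm over their backs; the gripper's body (76 mm by 85 mm) begins 54 mm behind the grasp point. The pads swing forward as they close: fully open they stand 13 mm farther back than shut.
Start: joints at [-1.532, 0.181, 1.607, -0, 1.354, -0.206], TCP at [0.139, -0.558, 0.231] pointing down, gripper open.
Joint ranges: [-2.99, 2.99], [-0.89, 2.07], [0.3, 2.58], [-1.14, 4.28], [0, 2.63], [-3.12, 3.12]. Speed limits (rad/s): [2.57, 2.57, 3.01, 3.14, 3.14, 3.14].

## Interface

Orientations are given as a rotation vector (axis times angle).
In Python, from workcell import env gives the robot as it stands. The module is installed in compiled form; this text tells all that it offers. Calls block until the motion is done:
- env.move_ptp(position, orientation): joint-space move of the TCP to a pose.
- env.movel(position, orientation=None, velocity=0.15): straight line of the TCP; orientation=None keeps the orientation; velocity is the mean speed in m/s.
- env.move_j(angles): joint-space move.
- env.release() and env.grab(strength=None): open the fingers fully, or close them until they stop; strength is the grip in N (None keeps the last).
- env.wait(seconds).
- env.ik(position, orientation): joint angles nearest the present ones, or None.
- env.get_obs(): the state.
- env.get_image(name): name is "scene" or "top" or "wrist"; returns the picture (384x512x3 uint8, red, green, blue); there is no depth.
- env.calibration(name): a dict with "fx", "fy", "cx", "cy" (pixels), "cam_to_world" (4x4, takes a point from camera to world coordinates); the wrist camera has in their place "hand_eye" (4x4, takes a point from camera to tool coordinates, whose origin is the TCP and whose axes are the flange's). Camera axes: x right, y down, z forward; pixel columns grow to the right and rows downward; lengths in m; the calibration is good to about 2 mm. A picture is of the moment at which its call begins: read the wrist's pose just before it. calibration takes no time and is no camera call.
A pose or a line that the arm cannot do raises env.IKError and nothing moves.
- env.finish_job(): hands the job in; it is judged then, once.
The state is a dict: "time_s": time; "joint_positions": joint angles; "dq": joint speeds; "joint_efforts": joint torques, N m; "tool_pos": TCP position; "orientation": TCP orientation; "contact_force": force on the tool from outside, world axes, zero at the start; "moment": the same for the moment, N m; "gripper_width": opening from 0.0 (shut) to 1.0 (fully open); "grip_force": force on a finger pad.
Only numpy, scipy, OpenCV 4.12 (cv2) and the standard library are available. Lean on these libraries where they do the work, as an engineer would, in place of code of your own. Each camera call takes 0.05 s, during which the arm holds its last target. There are 200 camera calls.

## Task

Four containers are left standing on the lab bench: a specimen tube, a low screw jar, a wide specimen cup and a dropper bottle. Put each one away in the empty compartment of the tray that holds its own kind, keeping it upright and setting it down on the tray floor, not dropping it. Do not disturb the little tray of running tests among them.

Things in the scene. Friction and masses are not known exactly. Their poses are not given: they have to be found in the camera images.
- specimen_tube: Specimen tube, slim and tallest: milky plastic cylinder 27 mm diameter, 75 mm high, under a brown 30 mm diameter cap 20 mm high; 95 mm tall in all, about 45 g. Loose on the bench, upright; more of its kind stand stowed in its tray. Origin: centre of its underside; z is its axis, up.
- screw_jar: Low screw jar, the shortest: milky plastic cylinder 42 mm diameter, 41 mm high, under a brown 45 mm diameter cap 14 mm high; 55 mm tall in all, about 70 g. Loose on the bench, upright; more of its kind stand stowed in its tray. Origin: centre of its underside; z is its axis, up.
- specimen_cup: Specimen cup, the widest: milky plastic, tapering from 48 mm diameter at the foot to 55 mm at 58 mm height, under a brown 60 mm diameter lid 14 mm high; 72 mm tall in all, about 100 g. Loose on the bench, upright; more of its kind stand stowed in its tray. Origin: centre of its underside; z is its axis, up.
- dropper_bottle: Dropper bottle, with a shoulder: milky plastic cylinder 34 mm diameter, 43 mm high, a sloping shoulder to 54 mm height, then a narrow brown cap 18 mm diameter from 54 to 70 mm, tapering to 11 mm at 80 mm, the top; about 40 g. Loose on the bench, upright; more of its kind stand stowed in its tray. Origin: centre of its underside; z is its axis, up.
- tube_tray: Fixed grey tray for specimen tubes: a row of 4 square cells along its x, 44 mm inside, walls 3 mm, floor 4 mm thick, wall tops 22 mm above the bench. Tubes stowed at x = -47, +47 and +94 mm; second cell empty. Stowed ones are fixed. Origin: on the bench under the EMPTY cell's centre; z up. Fingers opening along tray y, above the wall tops, meet nothing.
- jar_tray: Fixed grey tray for screw jars: a row of 3 square cells along its x, 58 mm inside, walls 3 mm, floor 4 mm thick, wall tops 22 mm above the bench. Jars stowed at x = +61 and +122 mm; end cell empty. Stowed ones are fixed. Origin: on the bench under the EMPTY cell's centre; z up. Fingers opening along tray y, above the wall tops, meet nothing.
- cup_tray: Fixed grey tray for specimen cups: a row of 2 square cells along its x, 66 mm inside, walls 3 mm, floor 4 mm thick, wall tops 22 mm above the bench. A cup stowed at x = +69 mm; the other cell empty. Stowed ones are fixed. Origin: on the bench under the EMPTY cell's centre; z up. Fingers opening along tray y, above the wall tops, meet nothing.
- dropper_tray: Fixed grey tray for dropper bottles: a row of 3 square cells along its x, 50 mm inside, walls 3 mm, floor 4 mm thick, wall tops 22 mm above the bench. Bottles stowed at x = -53 and +53 mm; middle cell empty. Stowed ones are fixed. Origin: on the bench under the EMPTY cell's centre; z up. Fingers opening along tray y, above the wall tops, meet nothing.
- test_tray: Bystander, loose: small grey tray 88 (x) x 104 (y) x 12 mm with four white and blue test cassettes that are still running. Origin: centre of its underside.
Mind the look-alikes: they are no part of the job. Leave any orange look-alike of the tube_tray alone. What is shaped like the screw_jar but orange is not meant.

How it is judged:
By the outcome, as a careful person would: the job done as asked, in the order asked, and still so for the second after the job is handed in, with the robot touching nothing.
It also fails if it takes over 96 s, if anything falls off the work surface, if the arm or the gripper's body presses on something with over 40 N, if the wrist force passes 120 N, or if a joint passes its speed limit or range.

## Working session

There is one attempt and no reset: what is moved stays moved. The work goes in short steps, each a Python script; the robot and the scene stay as the last script left them, time stands still between calls to the robot, and variables do not carry over. Pictures are saved under pics/ and viewed, at most 14 in all, crops included, and the job is handed in when it is done.

```bash
mkdir -p pics
python3 - <<'E'
from workcell import env
import cv2,numpy as np
for n in("top","scene"):
    cv2.imwrite(f"pics/{n}0.png",cv2.cvtColor(env.get_image(n),cv2.COLOR_RGB2BGR))
    c=env.calibration(n);print(n,c["fx"],c["cx"],c["cy"],np.round(c["cam_to_world"],3).tolist())
print(env.calibration("wrist"));o=env.get_obs();print(o["time_s"],o["orientation"],o["tool_pos"])
E
```

```text
top 466.2098647610257 248.68603587376234 182.76761347815818 [[-0.01, -0.992, 0.129, 0.346], [-1.0, 0.01, -0.007, 0.093], [0.005, -0.129, -0.992, 1.409], [0.0, 0.0, 0.0, 1.0]]
scene 412.57086956981226 260.3514342621137 191.13042894320915 [[0.743, 0.468, -0.478, 1.082], [0.669, -0.51, 0.541, -0.551], [0.009, -0.722, -0.692, 0.874], [0.0, 0.0, 0.0, 1.0]]
{'fx': 318.84424948153924, 'fy': 318.84424948153924, 'cx': 254.75146519392607, 'cy': 190.42524100206631, 'hand_eye': array([[-1.75901405e-04, -9.56227817e-01, -2.92623189e-01,
         7.32183919e-02],
       [ 9.99999978e-01, -2.01552749e-04,  5.75106290e-05,
        -9.36776531e-04],
       [-1.13972271e-04, -2.92623173e-01,  9.56227832e-01,
        -1.42271361e-01],
       [ 0.00000000e+00,  0.00000000e+00,  0.00000000e+00,
         1.00000000e+00]])}
0.1 [-3.11650678e+00 -3.83400336e-01 -1.97141639e-04] [ 0.13936163 -0.55734477  0.23046159]
```

View pics/top0.png

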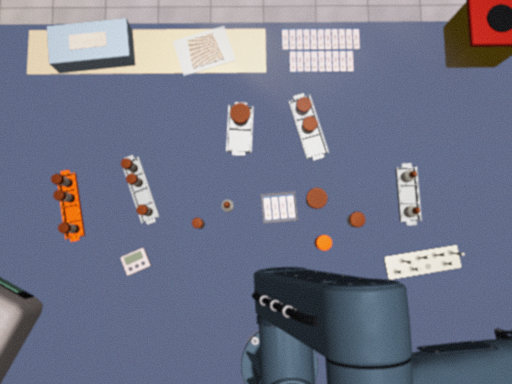

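View pics/scene0.png

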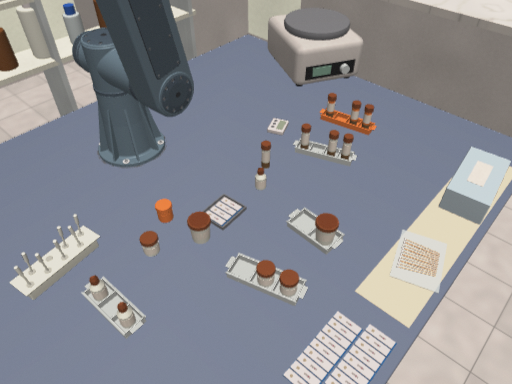

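Candidates in the top view:
- **Tube:** (198,223).
- **Dropper:** (227,205).
- **Cup:** (317,198).
- **Jar:** brown at (357,219). The one at (324,242) is the orange look-alike.
- **Trays:** tube tray grey (140,188), with its orange look-alike at (68,205); cup tray (240,128); jar tray (308,126); dropper tray (409,194).
- **Test tray:** (279,207).

Next I'll work out coarse positions and take a wrist survey.

```bash
cat > h.py <<'E'
from workcell import env
import cv2,numpy as np
from scipy.spatial.transform import Rotation as R
def down(yaw): # finger-closing axis (tool y) at world angle yaw
    y=np.array([np.cos(yaw),np.sin(yaw),0]);z=np.array([0,0,-1.]);return R.from_matrix(np.c_[np.cross(y,z),y,z]).as_rotvec()
def plane(uv,z,c,T):
    uv=np.atleast_2d(uv).astype(float);d=np.c_[(uv[:,0]-c["cx"])/c["fx"],(uv[:,1]-c["cy"])/c["fy"],np.ones(len(uv))]@T[:3,:3].T
    return T[:3,3]+d*((z-T[2,3])/d[:,2])[:,None]
def proj(P,c,T):
    p=(np.atleast_2d(P)-T[:3,3])@T[:3,:3];return np.c_[c["cx"]+c["fx"]*p[:,0]/p[:,2],c["cy"]+c["fy"]*p[:,1]/p[:,2]]
def wrist(name):
    o=env.get_obs();im=env.get_image("wrist");c=env.calibration("wrist");T=np.eye(4)
    T[:3,:3]=R.from_rotvec(o["orientation"]).as_matrix();T[:3,3]=o["tool_pos"];T=T@c["hand_eye"]
    cv2.imwrite(f"pics/{name}.png",cv2.cvtColor(im,cv2.COLOR_RGB2BGR));np.save(f"pics/{name}.npy",T);return im,c,T
E
python3 - <<'E'
from h import *
c=env.calibration("top");T=c["cam_to_world"]
for n,uv,z in[("tube",(198,223),.095),("drop",(227,205),.08),("cup",(317,198),.072),("jar",(357,219),.055),("orj",(324,242),.055),("test",(279,207),.012),("tubetray",(140,188),.02),("cuptray",(240,128),.02),("jartray",(308,126),.02),("droptray",(409,194),.02)]:
    print(n,np.round(plane(uv,z,c,T)[0],3))
for yaw in(0,np.pi/2,-np.pi/2,np.pi):
  for p in((.45,.2,.33),(.45,-.15,.33)):
    print(yaw,p,env.ik(p,down(yaw)))
print(R.from_rotvec(env.get_obs()["orientation"]).as_matrix().round(2))
E
convert -version >/dev/null 2>&1; python3 -c "
import cv2
i=cv2.imread('pics/top0.png')[85:270,100:440];cv2.imwrite('pics/topc.png',cv2.resize(i,None,fx=2.3,fy=2.3,interpolation=cv2.INTER_CUBIC))"
```

```text
tube [0.404 0.228 0.095]
drop [0.455 0.147 0.08 ]
cup [ 0.473 -0.112  0.072]
jar [ 0.412 -0.229  0.055]
orj [ 0.347 -0.131  0.055]
test [ 0.453 -0.006  0.012]
tubetray [0.513 0.41  0.02 ]
cuptray [0.695 0.109 0.02 ]
jartray [ 0.699 -0.099  0.02 ]
droptray [ 0.487 -0.397  0.02 ]
0 (0.45, 0.2, 0.33) [ 1.76666459e-01 -7.64188620e-02  1.67824499e+00 -4.44089210e-16
  1.53976652e+00  1.76666459e-01]
0 (0.45, -0.15, 0.33) [-5.72721089e-01 -1.20065996e-01  1.71822685e+00 -4.44089210e-16
  1.54343180e+00 -5.72721089e-01]
1.5707963267948966 (0.45, 0.2, 0.33) [ 1.76666459e-01 -7.64188620e-02  1.67824499e+00 -4.44089210e-16
  1.53976652e+00 -1.39412987e+00]
1.5707963267948966 (0.45, -0.15, 0.33) [-0.57272109 -0.120066    1.71822685  0.          1.5434318  -2.14351742]
-1.5707963267948966 (0.45, 0.2, 0.33) [ 1.76666459e-01 -7.64188620e-02  1.67824499e+00 -4.44089210e-16
  1.53976652e+00  1.74746279e+00]
-1.5707963267948966 (0.45, -0.15, 0.33) [-5.72721089e-01 -1.20065996e-01  1.71822685e+00 -4.44089210e-16
  1.54343180e+00  9.98075238e-01]
3.141592653589793 (0.45, 0.2, 0.33) [ 0.17666646 -0.07641886  1.67824499  0.          1.53976652 -2.96492619]
3.141592653589793 (0.45, -0.15, 0.33) [-0.57272109 -0.120066    1.71822685  0.          1.5434318   2.56887156]
[[ 0.97  0.24 -0.  ]
 [ 0.24 -0.97  0.  ]
 [ 0.   -0.   -1.  ]]
```

View pics/topc.png

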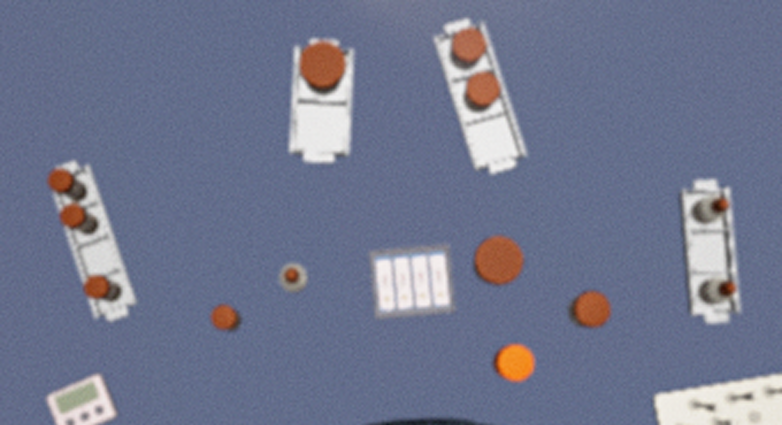

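The crop confirms the four brown-capped loose containers, the grey trays and the orange decoys. Next is the wrist survey.

Run:
```python
from h import *
q=down(-np.pi/2)
for n,p in(("w1",(.56,-.2,.3)),("w2",(.56,.24,.3))):
    env.move_ptp(p,q);env.wait(.2);im,c,T=wrist(n);print(T[:3,3],env.get_obs()["time_s"])
```

```text
[ 0.63276012 -0.20022911  0.44212838] 2.3583
[0.63347249 0.23947004 0.44226278] 4.225
```

View pics/w1.png

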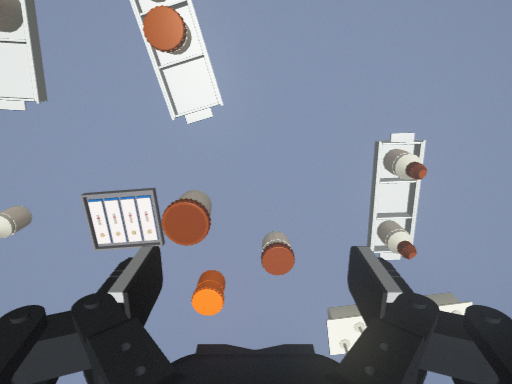

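View pics/w2.png

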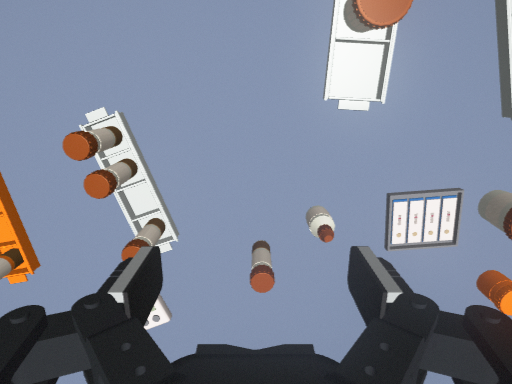

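The wrist views show, in w1: cup cap (186,222), jar cap (278,258), orange jar (208,298), jar tray's empty cell (190,88) and dropper tray (396,196). In w2: tube cap (262,278), dropper (322,222), tube tray (138,190) and cup tray's empty cell (357,70). I'll fit the caps by silhouette and the trays by rim corners, then overlay the results.

```bash
cat > fit.py <<'E'
from h import *
from scipy.optimize import minimize,least_squares
c=env.calibration("wrist");I={n:cv2.imread(f"pics/{n}.png") for n in("w1","w2")};Ts={n:np.load(f"pics/{n}.npy") for n in I}
a=np.linspace(0,2*np.pi,40);ring=np.c_[np.cos(a),np.sin(a)]
def cap_px(xy,segs,T): # segs: (radius,z) rings
    P=np.vstack([np.c_[xy+r*ring,np.full(40,z)] for r,z in segs])
    return cv2.convexHull(proj(P,c,T).astype(np.float32))[:,0]
def brown(im):
    h=cv2.cvtColor(im,cv2.COLOR_BGR2HSV);return ((h[...,0]<12)&(h[...,1]>120)&(h[...,2]>50)).astype(np.uint8)
def fitcap(n,seed,segs):
    lab=cv2.connectedComponentsWithStats(brown(I[n]));l=lab[1][seed[1],seed[0]];assert l
    cen=lab[3][l];xy=plane(seed,segs[-1][1],c,Ts[n])[0,:2]
    def f(xy):
        m=cv2.moments(cap_px(xy,segs,Ts[n]));return np.array([m["m10"],m["m01"]])/m["m00"]-cen
    s=least_squares(f,xy,diff_step=1e-3);A=cv2.contourArea(cap_px(s.x,segs,Ts[n]));return s.x,A/lab[2][l,4]
S=dict(tube=[(.015,.075),(.015,.095)],jar=[(.0225,.041),(.0225,.055)],cup=[(.03,.058),(.03,.072)],drop=[(.009,.054),(.009,.07),(.0055,.08)])
up=lambda k:[(r,z+.004) for r,z in S[k]]
loose={k:fitcap(n,s,S[k]) for k,n,s in[("tube","w2",(262,278)),("drop","w2",(326,234)),("cup","w1",(186,222)),("jar","w1",(278,258))]}
for k,v in loose.items():print(k,np.round(v[0],4),"area ratio",round(v[1],2))
trays={"tube":("w2",[(.119,.025),(.119,-.025),(-.072,.025)],[(82,125),(121,112),(178,238)],[((80,146),.047*2),((100,184),.047)]),
"jar":("w1",[(-.032,.032),(-.032,-.032),(.0305,.032),(.0305,-.032)],[(172,119),(222,104),(158,69),(206,55)],[((165,28),.061)]),
"cup":("w2",[(-.036,.036),(-.036,-.036),(.0345,.036),(.0345,-.036)],[(325,98),(383,103),(334,38),(391,44)],[]),
"drop":("w1",[(.081,.028),(.081,-.028)],[(377,142),(425,142)],[((417,172),.053),((405,250),-.053)])}
def l2w(p,L):return p[:2]+np.atleast_2d(L)@np.array([[np.cos(p[2]),np.sin(p[2])],[-np.sin(p[2]),np.cos(p[2])]])
if __name__=="__main__":
  out={k:list(v[0]) for k,v in loose.items()};crops=[]
  for k,(n,L,px,caps) in trays.items():
    W=plane(px,.022,c,Ts[n])[:,:2];LL=list(L);ww=list(W)
    for s,x in caps:
        v,ar=fitcap(n,s,up(k));print(k,"stowed",np.round(v,4),round(ar,2));LL+=[(x,0)]*2;ww+=[v]*2
    LL,ww=np.array(LL),np.array(ww);best=None
    # both handednesses are the same up to tray-y sign: try it
    for sg in(1,-1):
      M=LL*[1,sg]
      for y0 in(0,2,4):
        s=least_squares(lambda p:(l2w(p,M)-ww).ravel(),[*ww.mean(0),y0])
        if best is None or s.cost<best[0].cost:best=(s,M)
    p=best[0].x;print(k,"tray",np.round(p,4),"res mm",np.round(best[0].fun.reshape(-1,2)*1e3,1).tolist());out[k+"_tray"]=list(p)
    ex=dict(tube=(-.072,.119,.025,.022),jar=(-.032,.154,.032,.029),cup=(-.036,.105,.036,.033),drop=(-.081,.081,.028,.025))[k]
    im=cv2.resize(I[n],None,fx=3,fy=3,interpolation=cv2.INTER_CUBIC)
    x0,x1,y,h=ex
    for q,col in(([(x0,y),(x1,y),(x1,-y),(x0,-y)],(0,0,255)),([(h,h),(h,-h),(-h,-h),(-h,h)],(0,200,0))):
        u=proj(np.c_[l2w(p,q),np.full(4,.022)],c,Ts[n]);cv2.polylines(im,[np.round(u*3+1).astype(int)],True,col,1)
    for kk,v in loose.items():cv2.polylines(im,[np.round(cap_px(v[0],S[kk],Ts[n])*3+1).astype(int)],True,(255,255,0),1)
    b=dict(tube=(70,100,185,255),jar=(125,0,230,125),cup=(320,0,405,115),drop=(365,130,432,265))[k]
    t=im[b[1]*3:b[3]*3,b[0]*3:b[2]*3];crops.append(cv2.copyMakeBorder(t,0,480-t.shape[0],0,4,cv2.BORDER_CONSTANT))
  import json;json.dump(out,open("poses.json","w"))
  m=np.hstack(crops);cv2.imwrite("pics/ov.png",cv2.resize(m,(800,int(m.shape[0]*800/m.shape[1])),interpolation=cv2.INTER_AREA))
E
python3 fit.py
```

```text
Traceback (most recent call last):
  File "fit.py", line 18, in <module>
    loose={k:fitcap(n,s,S[k]) for k,n,s in[("tube","w2",(262,278)),("drop","w2",(326,234)),("cup","w1",(186,222)),("jar","w1",(278,258))]}
             ~~~~~~^^^^^^^^^^
  File "fit.py", line 11, in fitcap
    lab=cv2.connectedComponentsWithStats(brown(I[n]));l=lab[1][seed[1],seed[0]];assert l
                                                                                       ^
AssertionError
```

```bash
python3 - <<'E'
s=open('fit.py').read()
s=s.replace("(h[...,2]>50)","(h[...,2]>35)").replace("l=lab[1][seed[1],seed[0]];assert l","d=np.linalg.norm(lab[3]-seed,axis=1)+1e3*(lab[2][:,4]<40);d[0]=1e9;l=d.argmin();assert d[l]<12,(seed,d[l])")
open('fit.py','w').write(s)
E
python3 fit.py
```

```text
tube [0.4021 0.2304] area ratio 1.6
drop [0.4558 0.144 ] area ratio 3.19
cup [ 0.4753 -0.1122] area ratio 1.08
jar [ 0.4117 -0.2316] area ratio 1.22
tube stowed [0.5783 0.4334] 1.1
tube stowed [0.5339 0.4175] 1.1
tube tray [0.5004 0.3797 6.869 ] res mm [[-8.3, 3.0], [3.0, 13.9], [-6.7, 10.2], [0.4, -1.7], [0.4, -1.7], [5.6, -11.8], [5.6, -11.8]]
jar stowed [ 0.701  -0.0998] 1.14
jar tray [ 0.6409 -0.1177  0.2743] res mm [[0.8, -2.0], [-0.5, 1.5], [0.5, 2.4], [2.0, 0.7], [-1.4, -1.3], [-1.4, -1.3]]
cup tray [0.6593 0.1112 6.208 ] res mm [[-1.0, -0.6], [-0.2, 1.8], [-0.0, 0.6], [1.3, -1.8]]
drop stowed [ 0.5414 -0.4018] 4.99
drop stowed [ 0.4355 -0.4037] 3.86
drop tray [ 0.4889 -0.401   6.3413] res mm [[-2.5, -7.1], [0.9, 0.2], [0.4, 3.9], [0.4, 3.9], [0.4, -0.4], [0.4, -0.4]]
```

View pics/ov.png

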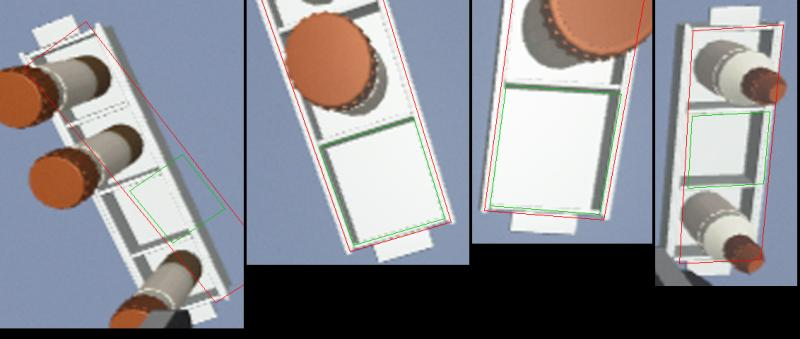

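Jar and cup trays fit well. The tube tray had a wrong corner label, and the dark caps were only partly segmented because of hue wrap. Fixing both.

```bash
python3 - <<'E'
s=open('fit.py').read()
s=s.replace("(h[...,0]<12)&(h[...,1]>120)&(h[...,2]>35)","((h[...,0]<14)|(h[...,0]>165))&(h[...,1]>90)&(h[...,2]>25)")
s=s.replace("(-.072,.025)],[(82","(-.072,-.025)],[(82").replace("(.081,.028),(.081,-.028)],[(377,142),(425,142)]","(.081,-.028)],[(427,142)]")
s=s.replace("b=dict(tube=(70,100,185,255),jar=(125,0,230,125),cup=(320,0,405,115)","b=dict(tube=(70,100,185,255),jar=(150,180,230,280) if n=='w1' else 0,cup=(240,195,345,300)")
open('fit.py','w').write(s)
E
python3 fit.py
```

```text
tube [0.4057 0.2302] area ratio 1.21
drop [0.4584 0.1467] area ratio 1.49
cup [ 0.4757 -0.1124] area ratio 1.05
jar [ 0.4133 -0.2317] area ratio 1.11
tube stowed [0.5783 0.4329] 1.06
tube stowed [0.5341 0.4174] 1.07
tube tray [0.4903 0.3996 0.3445] res mm [[-0.2, -0.0], [0.4, 5.5], [-2.3, 1.3], [0.5, -1.5], [0.5, -1.5], [0.5, -1.9], [0.5, -1.9]]
jar stowed [ 0.7007 -0.1001] 1.08
jar tray [ 0.6408 -0.1177  0.2731] res mm [[0.7, -2.0], [-0.6, 1.5], [0.5, 2.3], [1.8, 0.6], [-1.2, -1.2], [-1.2, -1.2]]
cup tray [0.6593 0.1112 6.208 ] res mm [[-1.0, -0.6], [-0.2, 1.8], [-0.0, 0.6], [1.3, -1.8]]
drop stowed [ 0.5432 -0.3979] 2.05
drop stowed [ 0.4362 -0.4   ] 1.73
drop tray [ 0.4896 -0.3991  6.2953] res mm [[0.4, 0.9], [-0.6, -0.6], [-0.6, -0.6], [0.4, 0.2], [0.4, 0.2]]
```

View pics/ov.png

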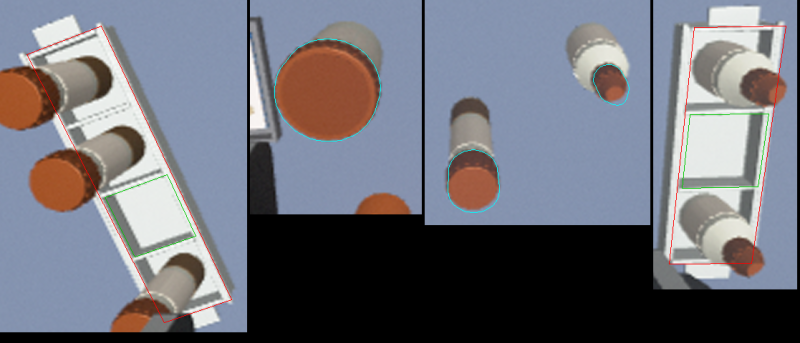

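```bash
cat > pp.py <<'E'
from h import *
import json
P=json.load(open("poses.json"))
def ori(pos,yaw):
    q=np.array(env.get_obs()["joint_positions"]);c=[]
    for k in(-1,0,1):
        r=down(yaw+k*np.pi);s=env.ik(pos,r)
        if s is not None:c.append((np.abs(np.array(s)-q).max(),k,r))
    return min(c,key=lambda t:t[:2])[2]
def job(k,yaw,zg,H=.19,grip=30):
    x,y=P[k];r=ori((x,y,H),yaw)
    env.move_ptp((x,y,H),r);env.movel((x,y,zg),velocity=.15);env.grab(grip)
    o=env.get_obs();print(k,"w",round(o["gripper_width"]*85,1),"grip",np.round(o["grip_force"],1),"tcp",np.round(o["tool_pos"],4))
    env.movel((x,y,H),velocity=.2)
    tx,ty,ta=P[k+"_tray"];r=ori((tx,ty,H),ta+np.pi/2)
    env.move_ptp((tx,ty,H),r);env.movel((tx,ty,zg+.015),velocity=.15);env.wait(.2)
    f0=env.get_obs()["contact_force"][2];z=zg+.0065
    env.movel((tx,ty,z),velocity=.04)
    while 1:
        df=env.get_obs()["contact_force"][2]-f0
        if abs(df)>2 or z<zg+.0015:break
        z-=.0007;env.movel((tx,ty,z),velocity=.03)
    o=env.get_obs();print(" set at",round((z-zg)*1e3,1),"mm dF",round(df,1),"w",round(o["gripper_width"]*85,1))
    env.release();env.wait(.2);env.movel((tx,ty,H),velocity=.2);env.wait(.1);wrist("after_"+k)
    print(" t",env.get_obs()["time_s"])
E
python3 -c "
from pp import *
job('drop',.57,.020)"
```

```text
drop w 32.8 grip 29.7 tcp [0.4587 0.1467 0.0205]
 set at 3.7 mm dF 5.6 w 32.5
 t 14.4833
```

View pics/after_drop.png

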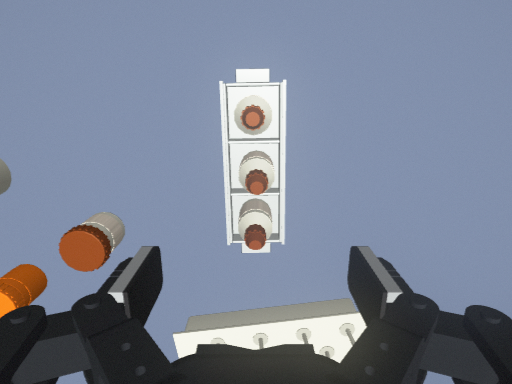

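The dropper bottle stands upright in the middle cell (255,175) between its two neighbours. The jar is next.

```bash
python3 -c "
from pp import *
job('jar',.58,.024)"
```

```text
jar w 43.6 grip 30.0 tcp [ 0.4138 -0.2321  0.0246]
 set at 4.4 mm dF 2.6 w 44.3
 t 23.4833
```

View pics/after_jar.png

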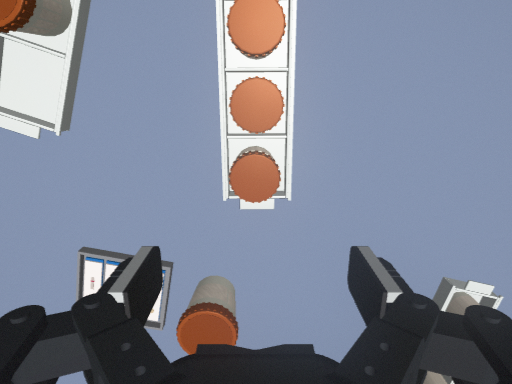

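The jar is upright in its end cell (255,175). The cup is next.

```bash
python3 -c "
from pp import *
job('cup',0,.038,H=.2)"
```

```text
cup w 59.1 grip 31.3 tcp [ 0.4764 -0.1128  0.039 ]
 set at 4.4 mm dF 4.5 w 58.7
 t 32.5417
```

View pics/after_cup.png

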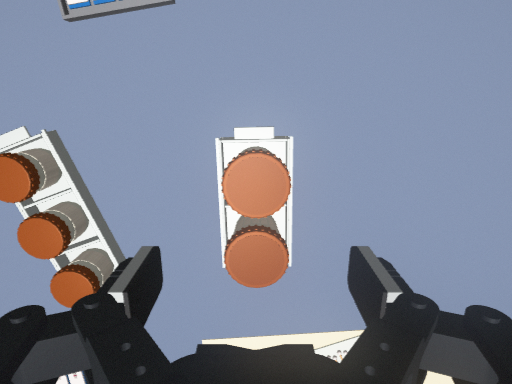

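The cup is upright in its cell (257,183); the view is turned 180°. Last is the tube.

```bash
python3 -c "
from pp import *
job('tube',.57,.036,H=.22)
cv2.imwrite('pics/end.png',cv2.cvtColor(env.get_image('scene'),cv2.COLOR_RGB2BGR))"
```

```text
tube w 25.8 grip 28.9 tcp [0.4059 0.2303 0.0363]
 set at 3.7 mm dF 6.1 w 26.2
 t 42.525
```

View pics/after_tube.png

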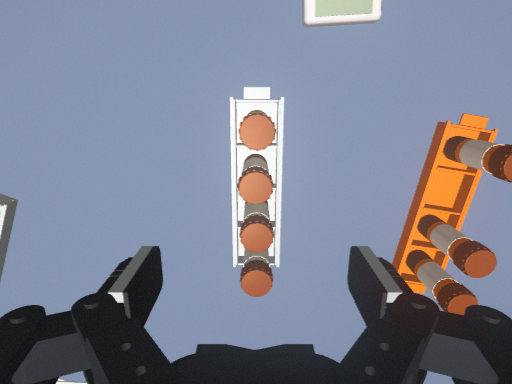

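View pics/end.png

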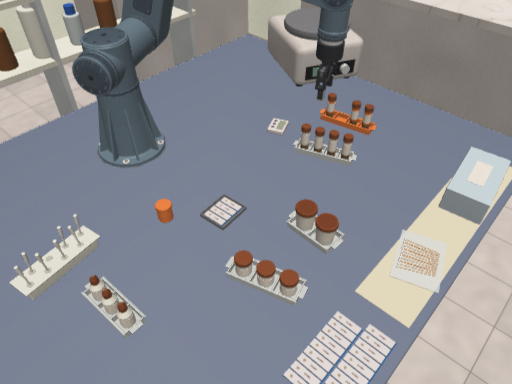

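The wrist view shows the tube upright in the second cell (255,187). The scene view shows all four trays full, with the test tray (223,211) and the orange items unmoved.

```bash
python3 -c "
from workcell import env
print(env.finish_job())"
```

```text
the job is handed in; nothing more can be done
None
```

All four containers now stand upright on the floor of their own trays, the test tray and the orange look-alikes look unmoved in the last scene picture, and I handed the job in at about 43 s.

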